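Sort the sewing things into their trays

TASK

Tidy the four small things from the front of the bench into the four wooden holders beyond them: the thick thread spool standing upright in the wide square tray, the thin thread spool standing upright in the narrow square tray, the clamp lying on its underside lengthwise in the long tray (either way round), and the thimble standing, as it stands now, on the cork disc in the middle of the round dish. Leave the jar and the glue bottle where they stand.

Things in the scene. Friction and masses are not known exactly. Their poses are not given: they have to be found in the camera images.
- thick_spool: The thicker and taller spool of thread (off-white), standing on the bench; a cylinder 33 mm in diameter and 58 mm tall, 20 to 35 g. Its origin is the centre of its underside, z up.
- thin_spool: The thinner and shorter spool of thread (navy), standing on the bench; a cylinder 24 mm in diameter and 46 mm tall, 20 to 35 g. Its origin is the centre of its underside, z up.
- clamp: Wedge-shaped hand clamp of dark and bright metal, much like a small stapler, lying on the bench: 83 mm long (its y), 16 to 22 mm wide (its x), up to 28 mm tall, 56 to 98 g. Take it across its width (along its x) near the middle of its length. Its origin is the centre of its underside, z up.
- steel_thimble: Steel thimble standing on its open end, 20 mm in diameter at the foot, a little narrower at the top, 24 mm tall, 12 g. Its origin is the centre of its underside, z up.
- wide_tray: Larger of the two square wooden trays: 62 mm square outside, 52 mm square inside; floor 3 mm above the bench, rim 8 mm above the bench (5 mm above the floor), so fingers whose tips are 7 mm or more above the foot of what they hold stay clear of the rim. Fixed to the bench. Origin at the centre of its underside, z up, x and y along its sides.
- narrow_tray: Smaller of the two square wooden trays: 50 mm square outside, 40 mm square inside; floor 3 mm above the bench, rim 8 mm above the bench (5 mm above the floor), so fingers whose tips are 7 mm or more above the foot of what they hold stay clear of the rim. Fixed to the bench. Origin at the centre of its underside, z up, x and y along its sides.
- long_tray: Oblong wooden tray: 117 mm (its y) by 60 mm (its x) outside, 107 by 50 mm inside; floor 3 mm above the bench, rim 8 mm above the bench (5 mm above the floor), so fingers whose tips are 7 mm or more above the foot of what they hold stay clear of the rim. Fixed to the bench. Origin at the centre of its underside, z up, x and y along its sides.
- round_dish: Round wooden dish with a cork disc 50 mm in diameter in the middle of its floor: 78 mm in diameter outside at the rim, about 66 mm inside; floor 3 mm above the bench, rim 8 mm above the bench (5 mm above the floor), so fingers whose tips are 7 mm or more above the foot of what they hold stay clear of the rim. Fixed to the bench. Origin at the centre of its underside, z up.
- jar: Bystander: glass jar with an orange screw lid, 64 mm in diameter, 72 mm tall, loose, left of the holders. Its origin is the centre of its underside, z up.
- bottle: Bystander: glue bottle with a pointed red cap, 47 mm in diameter, 135 mm tall, loose, behind the holders on the right. Its origin is the centre of its underside, z up.

How it is judged:
By the outcome, as a careful person would: the job done as asked, in the order asked, and still so for the second after the job is handed in, with the robot touching nothing.
It also fails if it takes over 88 s, if anything falls off the work surface, if the arm or the gripper's body presses on something with over 40 N, if the wrist force passes 120 N, or if a joint passes its speed limit or range.

ROBOT

A 6-joint arm with a two-finger parallel gripper is mounted at the origin on a cart in front of the work surface, level with it; the furniture and walls round the work are solid. World frame = base frame: x ahead of the robot, y to its left, z up, the work surface at z = 0. Lengths are in m, angles in degrees, forces in N, time in s.
With the tool pointing down it reaches from about 0.375 to 0.9 m from the base axis. Payload 3.1 kg.
Tool frame: the origin (TCP) lies between the finger pads; the fingertips stand 11 mm ahead of it and the grasp point (between the pads) lies 8 mm behind it; z points along the fingers, y is the line along which they close (so a half turn about z gives the same grasp; the last joint's range is limited). The gripper opens to 87 mm and grips with 3 to 60 N. Pads are 19 mm wide; open, the fingers measure 117 mm over their backs; the gripper's body (75 mm by 190 mm) begins 51 mm behind the grasp point.
Start: joints at [-80.472, 30.224, 82.088, -0, 67.689, -10.227], TCP at [0.211, -0.588, 0.234] pointing down, gripper open.
Joint ranges: [-176.69, 176.69], [-43.24, 126.21], [12.49, 139.97], [-82, 262], [0, 151.66], [-163.58, 163.58]. Speed limits (degrees/s): [159.86, 159.86, 180, 180, 180, 180].

INTERFACE

Orientations are given as a 3x3 rotation matrix whose columns are the frame's x, y, z axes.
In Python, from rig import bot gives the robot as it stands.
- The arm moves only by the tool apply_moves, never from a script. Its argument "steps" is a list that holds one entry, the list of rows, each a list of 7 numbers: the shift along the tool's x, y, z in cm, then the turn, a rotation vector about the tool's x, y, z in degrees, then the gripper command: -1 is shut, 1 is fully open, values between are in proportion. In form: [[[dx, dy, dz, rx, ry, rz, jaw], ...]]. A call has 1 to 20 rows; each row is the pose to reach, as a shift and turn from the pose commanded when the call began, along the tool's axes at that moment; what a row does not reach only later rows make up. A row lasts 1/8 s, in which the tool goes at most 62.5 mm and 10.7 degrees, less where a joint would pass 70% of its speed; a pose out of reach is approached as far as the arm can. A call with a gripper value outside its range is refused whole. The fingers move at their own pace and stop on an object; the grip force is fixed at half the most. Time passes only in rows, so rows that repeat a pose let the fingers close. It gives the time, the measured TCP pose, the force, the opening and the grip force at its end, in the units of the state.
- bot.read_state(): the state, without advancing time (a new reading comes with each control period).
- bot.capture(name): name is "scene" or "top"; returns the picture (400x640x3 uint8, blue, green, red); there is no depth.
- bot.camera_model(name): a dict with "intrinsics" (3x3 intrinsics, pixels), "k1" (the pictures are not rectified: a ray, as slopes to the right and down, at radius r is drawn at 1 + k1 r^2 times it, then the intrinsics apply), "R" (3x3) and "t" (3): a world point X has camera coordinates R X + t. Camera axes: x right, y down, z forward; pixel columns grow to the right and rows downward; lengths in m; the calibration is good to about 2 mm. A picture is of the moment at which its call begins. camera_model takes no time and is no camera call.
- bot.hand_in(): hands the job in; it is judged then, once.
The state is a dict: "time_s": time; "joint_positions": joint angles; "qvel": joint speeds; "tau": joint torques, N m; "position": TCP position; "tcp_rot": TCP orientation; "force": force on the tool from outside, world axes, zero at the start; "moment": the same for the moment, N m; "opening": opening from 0.0 (shut) to 1.0 (fully open); "grasp_force": force on a finger pad.
Only numpy, scipy, OpenCV 4.12 (cv2) and the standard library are available. Lean on these libraries where they do the work, as an engineer would, in place of code of your own. Each camera call takes 0.05 s, during which the arm holds its last target. There are 200 camera calls.

## Working session

There is one attempt and no reset: what is moved stays moved. The work goes in short steps, Python scripts to look and compute and a tool call to move; the robot and the scene stay as the last step left them, time stands still between calls to the robot, and variables do not carry over. Pictures are saved under pics/ and viewed, at most 14 in all, crops included, and the job is handed in when it is done.

Besides the shell and the picture viewer there is one more tool, called after "Call:" as name([rows], argument=value, ...), one row to a line, values as JSON. apply_moves: Moves the arm, as the interface text tells. Its arguments: {"type":"object","properties":{"steps":{"type":"array","items":{"type":"array","items":{"type":"array","items":{"type":"number"}}}}},"required":["steps"]}

```bash
mkdir -p pics; cat > h.py <<'E'
import numpy as np, cv2
from rig import bot
def pix(name,X):
    m=bot.camera_model(name); c=np.array(m["R"])@np.array(X,float)+np.array(m["t"])
    s=c[:2]/c[2]; s=s*(1+m["k1"]*(s@s)); K=np.array(m["intrinsics"]); return (K@[s[0],s[1],1])[:2]
def world(name,u,v,z):
    m=bot.camera_model(name); K=np.array(m["intrinsics"]); d=np.linalg.solve(K,[u,v,1])[:2]; s=d.copy()
    for _ in range(30): s=d/(1+m["k1"]*(s@s))
    R=np.array(m["R"]);t=np.array(m["t"]); r=R.T@[s[0],s[1],1]; o=-R.T@t
    return o+r*(z-o[2])/r[2]
E
python3 - <<'E'
from h import *
for n in("scene","top"):
    cv2.imwrite(f"pics/{n}0.png",bot.capture(n)); m=bot.camera_model(n); print(n,m["intrinsics"],m["k1"],-np.array(m["R"]).T@m["t"])
s=bot.read_state(); print(s["time_s"],s["position"],s["tcp_rot"])
E
```

```text
scene [[420.96687918   0.         316.41390195]
 [  0.         420.96687918 201.68401312]
 [  0.           0.           1.        ]] -0.009726871801847494 [0.21684485 0.74949609 0.78341148]
top [[414.63092051   0.         318.93522326]
 [  0.         414.63092051 197.88965799]
 [  0.           0.           1.        ]] -0.03414835796039355 [0.33676645 0.11208337 1.22175299]
0.1 [ 0.21116936 -0.58757283  0.23267717] [[ 9.41143992e-01  3.38005728e-01 -3.38006001e-04]
 [ 3.38005737e-01 -9.41142103e-01  1.91392585e-03]
 [ 3.28806223e-04 -1.91552778e-03 -9.99998111e-01]]
```

View pics/top0.png

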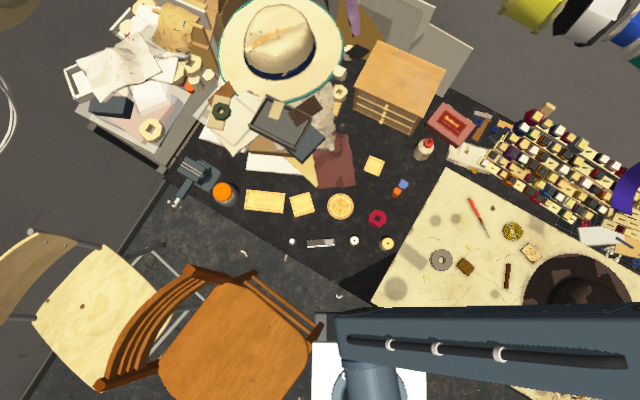

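View pics/scene0.png

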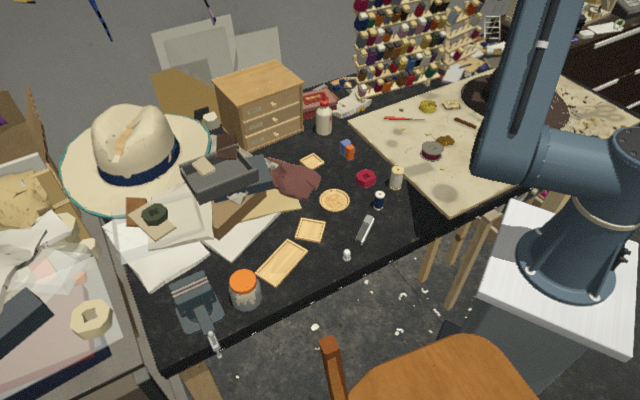

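The top view shows the thimble (292,241), clamp (320,243), thin spool (354,240) and thick spool (387,243). It also shows the long tray (265,201), square trays (302,204) and (373,165), and the dish (340,206). I'll zoom in next.

```bash
python3 - <<'E'
from h import *
i=cv2.imread("pics/top0.png")[145:265,235:405]; cv2.imwrite("pics/t1.png",cv2.resize(i,None,fx=4.7,fy=4.7,interpolation=cv2.INTER_CUBIC))
i=cv2.imread("pics/scene0.png")[145:295,225:415]; cv2.imwrite("pics/s1.png",cv2.resize(i,None,fx=4,fy=4,interpolation=cv2.INTER_CUBIC))
E
```

```text
(no output)
```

View pics/t1.png

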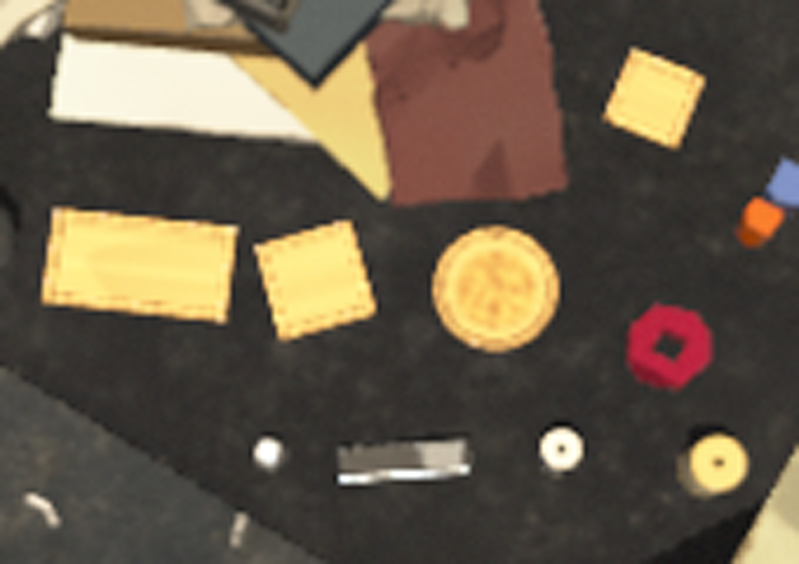

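View pics/s1.png

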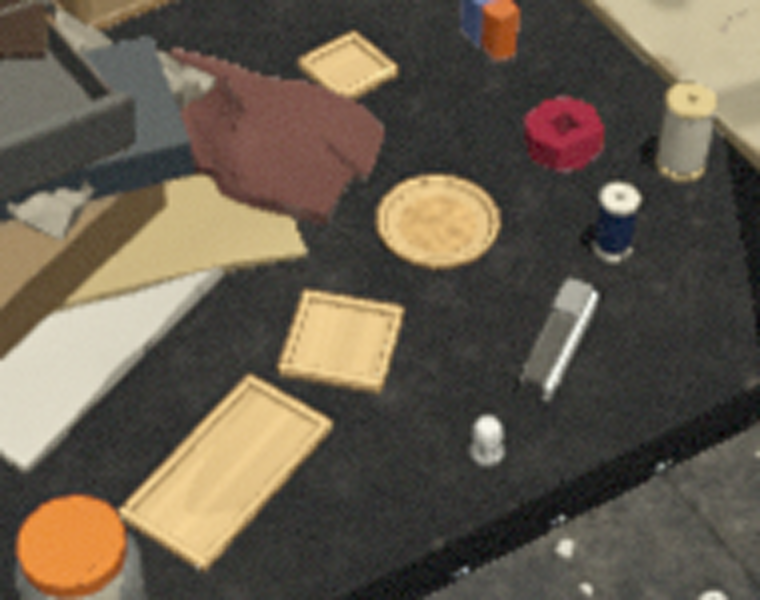

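```bash
cat > m.py <<'E'
from h import *
T=lambda x,y,z:world("top",235+(x+.5)/4.7-.5,145+(y+.5)/4.7-.5,z)[:2]
S=lambda x,y,z:world("scene",225+(x+.5)/4-.5,145+(y+.5)/4-.5,z)[:2]
E
python3 - <<'E'
from m import *
np.set_printoptions(precision=4,suppress=True)
def quad(n,P,f,z):
    q=np.array([f(*p,z) for p in P]); r=cv2.minAreaRect((q*1e3).astype(np.float32))
    e=np.roll(q,-1,0)-q; print(n,q.mean(0),"edges",np.linalg.norm(e,axis=1),"ang",np.degrees(np.arctan2(e[:,1],e[:,0])))
quad("longT",[(54,208),(238,226),(226,323),(41,304)],T,.008)
quad("longS",[(251,375),(332,424),(204,569),(122,512)],S,.008)
quad("wideT",[(256,245),(350,221),(376,312),(282,341)],T,.008)
quad("wideS",[(304,290),(404,306),(382,390),(279,374)],S,.008)
quad("narT",[(634,47),(705,76),(678,149),(603,120)],T,.008)
quad("narS",[(352,31),(398,68),(349,98),(299,65)],S,.008)
print("dish",T(496,289,.008),S(438,218,.008))
print("thick",T(718,463,.058),S(691,99,.058))
print("thin",T(561,449,.046),S(620,196,.046))
print("thim",T(267,453,.02),S(488,426,.022),S(488,455,.002))
for z in(0.008,.02,.028):
  quad("clT%g"%z,[(338,446),(467,440),(469,474),(339,485)],T,z)
  quad("clS%g"%z,[(572,280),(598,292),(547,398),(522,382)],S,z)
E
```

```text
longT [0.5507 0.3084] edges [0.1189 0.0627 0.1186 0.0624] ang [-95.115  174.735   84.7582  -4.9478]
longS [0.5512 0.31  ] edges [0.0595 0.1166 0.0592 0.1158] ang [173.2004  84.7688  -7.5775 -95.0634]
wideT [0.5426 0.1959] edges [0.0616 0.0609 0.0619 0.0639] ang [ -74.8317 -163.2897  107.9724   16.4548]
wideS [0.5429 0.1986] edges [0.0623 0.0657 0.0613 0.0666] ang [-162.0875  107.5591   18.7389  -71.5866]
narT [ 0.663  -0.0192] edges [0.0492 0.0516 0.0512 0.0527] ang [-112.6735  159.6732   68.6531  -22.5513]
narS [ 0.6627 -0.0172] edges [0.051  0.046  0.0488 0.0519] ang [ 158.7846   72.2067  -14.3955 -105.2935]
dish [0.5377 0.0821] [0.5402 0.0821]
thick [ 0.4261 -0.049 ] [ 0.4284 -0.0484]
thin [0.4343 0.0434] [0.4363 0.0426]
thim [0.4317 0.2229] [0.4346 0.2224] [0.4311 0.2267]
clT0.008 [0.4286 0.1391] edges [0.0804 0.0211 0.0809 0.0242] ang [ -86.6217 -176.1588   95.5612    2.6109]
clS0.008 [0.4309 0.1321] edges [0.018  0.0896 0.018  0.0873] ang [176.8003  95.1005 -10.7198 -84.6052]
clT0.02 [0.4277 0.1388] edges [0.0796 0.0209 0.0801 0.024 ] ang [ -86.6217 -176.1588   95.5612    2.6109]
clS0.02 [0.4276 0.1416] edges [0.0177 0.0882 0.0177 0.0859] ang [176.8003  95.1005 -10.7198 -84.6052]
clT0.028 [0.4271 0.1387] edges [0.0791 0.0208 0.0796 0.0238] ang [ -86.6217 -176.1588   95.5612    2.6109]
clS0.028 [0.4254 0.148 ] edges [0.0175 0.0873 0.0176 0.085 ] ang [176.8003  95.1005 -10.7198 -84.6052]
```

```bash
cat >> h.py <<'E'
from scipy.spatial.transform import Rotation as Ro
def rel(p,yaw,s=None):
    "tool-frame shift (cm) and turn (deg) from the present pose to TCP p, tool down, tool-x at yaw"
    s=s or bot.read_state(); R=np.array(s["tcp_rot"]); c,n=np.cos(np.radians(yaw)),np.sin(np.radians(yaw))
    G=np.array([[c,n,0],[n,-c,0],[0,0,-1]]); 
    print(np.round(R.T@(np.array(p)-s["position"])*100,2),np.round(Ro.from_matrix(R.T@G).as_rotvec(degrees=True),1))
E
python3 - <<'E'
from m import *
rel((.427,-.049,.234),65)
# grey box corner on books: height from two views
f=lambda z:T(317,85,z)
for z in(.03,.06,.1): print(z,T(317,85,z),S(190,195,z),S(188,150,z),T(390,10,z))
E
```

```text
[ 3.852e+01 -4.339e+01 -4.000e-02] [ -0.1  -0.1 -45.2]
0.03 [0.66371917 0.19652278] [0.67506522 0.16079693] [0.69872825 0.12769128] [0.71348507 0.15104934]
0.06 [0.65548878 0.19439718] [0.6568194  0.18423827] [0.67954019 0.15245085] [0.70400193 0.15006845]
0.1 [0.64451494 0.19156306] [0.63249164 0.21549339] [0.65395612 0.18546361] [0.69135775 0.14876059]
```

Call:
apply_moves([
  [[38.5, -43.4, 0, 0, 0, -45.2, 0.4], [38.5, -43.4, 0, 0, 0, -45.2, 0.4], [38.5, -43.4, 0, 0, 0, -45.2, 0.4], [38.5, -43.4, 0, 0, 0, -45.2, 0.4], [38.5, -43.4, 0, 0, 0, -45.2, 0.4], [38.5, -43.4, 0, 0, 0, -45.2, 0.4], [38.5, -43.4, 0, 0, 0, -45.2, 0.4], [38.5, -43.4, 0, 0, 0, -45.2, 0.4], [38.5, -43.4, 0, 0, 0, -45.2, 0.4], [38.5, -43.4, 0, 0, 0, -45.2, 0.4], [38.5, -43.4, 0, 0, 0, -45.2, 0.4], [38.5, -43.4, 0, 0, 0, -45.2, 0.4], [38.5, -43.4, 0, 0, 0, -45.2, 0.4]],
])

```text
time_s: 1.72
position: [0.4267, -0.0507, 0.2335]
tcp_rot: [[0.425, 0.905, -0.0], [0.905, -0.425, -0.0], [-0.0, -0.0, -1.0]]
force: [-0.5, -0.5, -0.3]
opening: 0.7
grasp_force: 0.0
```

```bash
python3 - <<'E'
from h import *
rel((.427,-.049,.027),65)
E
```

```text
[ 0.17 -0.04 20.65] [-0.   0.  -0.2]
```

Call:
apply_moves([
  [[0.1, 0, 6, 0, 0, 0, 0.4], [0.1, 0, 11, 0, 0, 0, 0.4], [0.1, 0, 14, 0, 0, 0, 0.4], [0.1, 0, 16.5, 0, 0, 0, 0.4], [0.1, 0, 18.5, 0, 0, 0, 0.4], [0.1, 0, 20, 0, 0, 0, 0.4], [0.1, 0, 20.6, 0, 0, 0, 0.4], [0.1, 0, 20.6, 0, 0, 0, 0.4], [0.1, 0, 20.6, 0, 0, 0, -1], [0.1, 0, 20.6, 0, 0, 0, -1], [0.1, 0, 20.6, 0, 0, 0, -1], [0.1, 0, 20.6, 0, 0, 0, -1], [0.1, 0, 20.6, 0, 0, 0, -1], [0.1, 0, 20.6, 0, 0, 0, -1]],
])

```text
time_s: 3.48
position: [0.4276, -0.0487, 0.0278]
tcp_rot: [[0.423, 0.906, 0.001], [0.906, -0.423, -0.0], [0.0, 0.001, -1.0]]
force: [-0.2, 0.5, 4.4]
opening: 0.36
grasp_force: 30.0
```

```bash
python3 - <<'E'
from h import *
rel((.543,.197,.13),20)
s=bot.read_state();print(s["position"],s["opening"]*87)
E
```

```text
[ 27.15   0.07 -10.22] [ 0. -0. 45.]
[ 0.42755971 -0.0486827   0.02779915] 31.29845679808032
```

Call:
apply_moves([
  [[0, 0, -3, 0, 0, 0, -1], [0, 0, -7, 0, 0, 0, -1], [0, 0, -10.2, 0, 0, 0, -1], [4, 0, -10.2, 0, 0, 8, -1], [9, 0, -10.2, 0, 0, 17, -1], [14, 0, -10.2, 0, 0, 26, -1], [19, 0, -10.2, 0, 0, 35, -1], [23, 0, -10.2, 0, 0, 42, -1], [26, 0, -10.2, 0, 0, 45, -1], [27.1, 0.1, -10.2, 0, 0, 45, -1], [27.1, 0.1, -10.2, 0, 0, 45, -1], [27.1, 0.1, -10.2, 0, 0, 45, -1]],
])

```text
time_s: 4.97
position: [0.542, 0.1953, 0.1292]
tcp_rot: [[0.94, 0.341, -0.002], [0.341, -0.94, -0.001], [-0.002, -0.0, -1.0]]
force: [-0.2, 0.4, 0.3]
opening: 0.366
grasp_force: 30.0
```

```bash
python3 - <<'E'
from h import *
rel((.543,.197,.0315),20)
E
```

```text
[ 0.17 -0.13  9.77] [-0.   0.1 -0.1]
```

Call:
apply_moves([
  [[0, -0.1, 4, 0, 0, 0, -1], [0, -0.1, 7, 0, 0, 0, -1], [0, -0.1, 8.5, 0, 0, 0, -1], [0, -0.1, 9.2, 0, 0, 0, -1], [0, -0.1, 9.6, 0, 0, 0, -1], [0, -0.1, 9.7, 0, 0, 0, -1], [0, -0.1, 9.7, 0, 0, 0, -1]],
])

```text
time_s: 5.85
position: [0.5431, 0.1975, 0.0332]
tcp_rot: [[0.94, 0.341, 0.001], [0.341, -0.94, 0.0], [0.001, 0.0, -1.0]]
force: [0.5, 0.2, 0.4]
opening: 0.364
grasp_force: 30.0
```

Call:
apply_moves([
  [[0, 0, 0.1, 0, 0, 0, -1], [0, 0, 0.2, 0, 0, 0, -1], [0, 0, 0.2, 0, 0, 0, -1]],
])

```text
time_s: 6.22
position: [0.5428, 0.1974, 0.0308]
tcp_rot: [[0.94, 0.341, 0.0], [0.341, -0.94, 0.0], [0.001, 0.0, -1.0]]
force: [-0.1, -0.0, 2.1]
opening: 0.368
grasp_force: 30.0
```

Call:
apply_moves([
  [[0, 0, 0, 0, 0, 0, 0.3], [0, 0, 0, 0, 0, 0, 0.3], [0, 0, 0, 0, 0, 0, 0.3], [0, 0, -3, 0, 0, 0, 0.3], [0, 0, -8, 0, 0, 0, 0.3], [0, 0, -13, 0, 0, 0, 0.3], [0, 0, -13, 0, 0, 0, 0.3]],
])

```text
time_s: 7.1
position: [0.5456, 0.1979, 0.1648]
tcp_rot: [[0.94, 0.341, 0.01], [0.341, -0.94, 0.002], [0.01, 0.002, -1.0]]
force: [0.2, 0.0, 0.5]
opening: 0.646
grasp_force: 0.0
```

```bash
python3 - <<'E'
from h import *
i=bot.capture("top"); cv2.imwrite("pics/top2.png",i)
cv2.imwrite("pics/t2.png",cv2.resize(i[65:265,265:445],None,fx=3,fy=3,interpolation=cv2.INTER_CUBIC))
for z in(0,.05,.1,.15): print(z,"bottle base/cap T",world("top",422,156,z)[:2],world("top",428,142,z)[:2],"S cap",world("scene",325,101,z)[:2],"base",world("scene",323,134,z)[:2],"cab",world("top",387,135,z)[:2],world("scene",238,148,z)[:2],world("scene",302,131,z)[:2])
rel((.435,.043,.13),90)
E
```

```text
0 bottle base/cap T [ 0.69610537 -0.16632222] [ 0.74078324 -0.18612175] S cap [ 0.7799932 -0.3058646] base [ 0.70000628 -0.14796173] cab [ 0.76220798 -0.0610761 ] [0.88198414 0.03293907] [ 0.76245223 -0.1290005 ]
0.05 bottle base/cap T [ 0.6813995  -0.15492853] [ 0.72424894 -0.17391777] S cap [ 0.74405115 -0.23850787] base [ 0.66916926 -0.09068291] cab [ 0.74479687 -0.05398959] [0.83953268 0.07867219] [ 0.72762971 -0.07293184]
0.1 bottle base/cap T [ 0.66669363 -0.14353484] [ 0.70771463 -0.16171378] S cap [ 0.70810909 -0.17115114] base [ 0.63833225 -0.03340408] cab [ 0.72738576 -0.04690307] [0.79708122 0.12440531] [ 0.69280718 -0.01686319]
0.15 bottle base/cap T [ 0.65198775 -0.13214114] [ 0.69118032 -0.14950979] S cap [ 0.67216704 -0.10379441] base [0.60749524 0.02387475] cab [ 0.70997465 -0.03981655] [0.75462975 0.17013843] [0.65798465 0.03920547]
[-15.51  10.81   3.19] [  0.2  -0.2 -70. ]
```

View pics/t2.png

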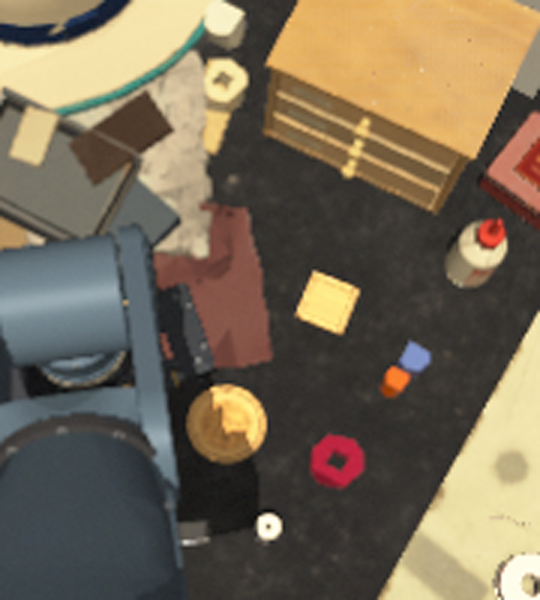

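The view shows the narrow tray clear of the cabinet and bottle if the jaws run parallel to the cabinet (yaw -22). The thin spool is at crop (268,526), unmoved. The thick spool is hidden by the arm.

```bash
python3 - <<'E'
from h import *
rel((.435,.043,.13),-22)
E
```

```text
[-15.51  10.81   3.19] [-0.  -0.3 42. ]
```

Call:
apply_moves([
  [[-3, 2.1, 0, 0, 0, 8, 0], [-8, 5.5, 0, 0, 0, 18, 0], [-12, 8.4, 0, 0, 0, 28, 0], [-14.5, 10.1, 2, 0, 0, 36, 0], [-15.5, 10.8, 3.2, 0, -0.3, 42, 0], [-15.5, 10.8, 3.2, 0, -0.3, 42, 0], [-15.5, 10.8, 3.2, 0, -0.3, 42, 0], [-15.5, 10.8, 3.2, 0, -0.3, 42, 0]],
])

```text
time_s: 8.15
position: [0.4344, 0.0434, 0.1287]
tcp_rot: [[0.928, -0.374, -0.004], [-0.374, -0.928, 0.0], [-0.004, 0.002, -1.0]]
force: [-0.0, 0.3, 0.7]
opening: 0.502
grasp_force: 0.0
```

```bash
python3 - <<'E'
from h import *
cv2.imwrite("pics/sc3.png",cv2.resize(bot.capture("scene")[145:295,225:415],None,fx=3.5,fy=3.5,interpolation=cv2.INTER_CUBIC))
rel((.435,.043,.021),-22)
E
```

```text
[ 0.11 -0.   10.78] [0.1 0.2 0.1]
```

View pics/sc3.png

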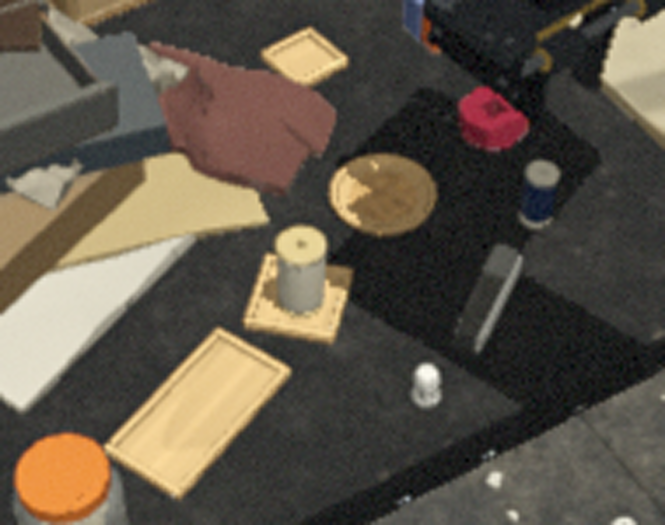

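The thick spool stands upright in the middle of the wide tray, at about crop (301,270). The thin spool is still at crop (540,195). Next I descend and grip it.

Call:
apply_moves([
  [[0.1, 0, 4, 0, 0, 0, 0], [0.1, 0, 7, 0, 0, 0, 0], [0.1, 0, 9, 0, 0, 0, 0], [0.1, 0, 10.2, 0, 0, 0, 0], [0.1, 0, 10.7, 0, 0, 0, 0], [0.1, 0, 10.7, 0, 0, 0, 0], [0.1, 0, 10.7, 0, 0, 0, -1], [0.1, 0, 10.7, 0, 0, 0, -1], [0.1, 0, 10.7, 0, 0, 0, -1], [0.1, 0, 10.7, 0, 0, 0, -1], [0.1, 0, 10.7, 0, 0, 0, -1]],
])

```text
time_s: 9.57
position: [0.4344, 0.0425, 0.0219]
tcp_rot: [[0.927, -0.375, -0.004], [-0.375, -0.927, -0.0], [-0.004, 0.002, -1.0]]
force: [1.2, -0.1, 5.7]
opening: 0.261
grasp_force: 30.0
```

```bash
python3 - <<'E'
from h import *
rel((.663,-.018,.121),-22)
E
```

```text
[ 23.42  -2.95 -10.01] [ 0.1  0.2 -0. ]
```

Call:
apply_moves([
  [[0, 0, -3, 0, 0, 0, -1], [0, 0, -7, 0, 0, 0, -1], [2, -0.2, -10, 0, 0, 0, -1], [7, -0.9, -10, 0, 0, 0, -1], [12, -1.5, -10, 0, 0, 0, -1], [17, -2.1, -10, 0, 0, 0, -1], [21, -2.6, -10, 0, 0, 0, -1], [23.4, -2.9, -10, 0.1, 0.2, 0, -1], [23.4, -2.9, -10, 0.1, 0.2, 0, -1], [23.4, -2.9, -10, 0.1, 0.2, 0, -1], [23.4, -2.9, -10, 0.1, 0.2, 0, -1]],
])

```text
time_s: 10.95
position: [0.6608, -0.0178, 0.1201]
tcp_rot: [[0.927, -0.375, -0.003], [-0.375, -0.927, 0.001], [-0.003, 0.0, -1.0]]
force: [-0.3, 0.4, -0.2]
opening: 0.261
grasp_force: 30.0
```

```bash
python3 - <<'E'
from h import *
rel((.663,-.018,.0255),-22)
E
```

```text
[ 0.24 -0.07  9.46] [ 0.   0.2 -0. ]
```

Call:
apply_moves([
  [[0.1, 0, 4, 0, 0, 0, -1], [0.1, 0, 7, 0, 0, 0, -1], [0.1, 0, 8.5, 0, 0, 0, -1], [0.1, 0, 9.1, 0, 0, 0, -1], [0.1, 0, 9.3, 0, 0, 0, -1], [0.1, 0, 9.4, 0, 0, 0, -1], [0.1, 0, 9.4, 0, 0, 0, -1], [0.1, 0, 9.4, 0, 0, 0, -1]],
])

```text
time_s: 11.95
position: [0.6636, -0.0188, 0.0269]
tcp_rot: [[0.927, -0.375, -0.0], [-0.375, -0.927, 0.0], [-0.0, -0.0, -1.0]]
force: [-1.1, -0.7, 0.1]
opening: 0.257
grasp_force: 30.0
```

Call:
apply_moves([
  [[0, 0, 0.1, 0, 0, 0, -1], [0, 0, 0.2, 0, 0, 0, -1], [0, 0, 0.2, 0, 0, 0, -1], [0, 0, 0.2, 0, 0, 0, 0], [0, 0, 0.2, 0, 0, 0, 0], [0, 0, 0.2, 0, 0, 0, 0], [0, 0, -2, 0, 0, 0, 0], [0, 0, -6, 0, 0, 0, 0], [0, 0, -10, 0, 0, 0, 0], [0, 0, -12, 0, 0, 0, 0], [0, 0, -12, 0, 0, 0, 0]],
])

```text
time_s: 13.32
position: [0.6652, -0.0191, 0.15]
tcp_rot: [[0.927, -0.375, 0.005], [-0.375, -0.927, -0.001], [0.005, -0.001, -1.0]]
force: [-0.2, 0.1, -0.0]
opening: 0.498
grasp_force: 0.0
```

```bash
python3 - <<'E'
from h import *
rel((.428,.140,.145),94)
E
```

```text
[-27.96  -5.84   0.36] [   0.3   -0.3 -116. ]
```

Call:
apply_moves([
  [[-3, -0.6, 0, 0, 0, -10, 0], [-8, -1.7, 0, 0, 0, -20, 0], [-13, -2.7, 0, 0, 0, -30, 0], [-18, -3.8, 0, 0, 0, -40, 0], [-23, -4.8, 0, 0, 0, -50, 0], [-26, -5.5, 0, 0, 0, -60, 0], [-28, -5.8, 0.3, 0, 0, -70, 0], [-28, -5.8, 0.3, 0, 0, -80, 0], [-28, -5.8, 0.3, 0, 0, -90, 0], [-28, -5.8, 0.3, 0, 0, -100, 0], [-28, -5.8, 0.3, 0, 0, -110, 0], [-28, -5.8, 0.3, 0.3, -0.3, -116, 0], [-28, -5.8, 0.3, 0.3, -0.3, -116, 0], [-28, -5.8, 0.3, 0.3, -0.3, -116, 0]],
])

```text
time_s: 15.08
position: [0.4253, 0.1401, 0.1435]
tcp_rot: [[-0.067, 0.998, -0.008], [0.998, 0.067, 0.001], [0.002, -0.008, -1.0]]
force: [0.8, -1.0, 0.3]
opening: 0.5
grasp_force: 0.0
```

```bash
python3 - <<'E'
from h import *
cv2.imwrite("pics/sc4.png",cv2.resize(bot.capture("scene")[145:295,225:415],None,fx=4,fy=4,interpolation=cv2.INTER_CUBIC))
rel((.428,.140,.019),94)
E
```

```text
[-0.05  0.36 12.45] [-0.4 -0.1 -0.1]
```

View pics/sc4.png

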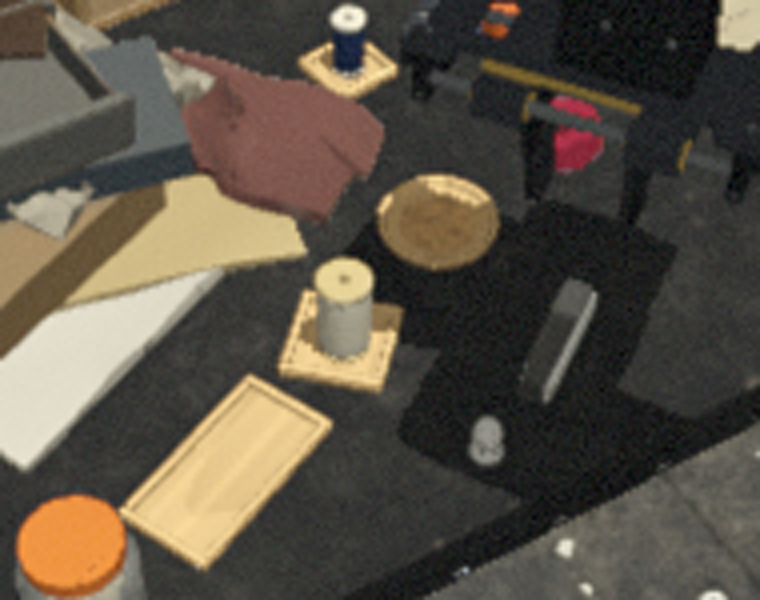

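Both spools stand in their trays, thick at crop (343,310) and thin at (348,40). The clamp at crop (560,340) and the thimble at (487,440) have not moved.

Call:
apply_moves([
  [[0, 0.1, 5, 0, 0, 0, 0], [0, 0.1, 9, 0, 0, 0, 0], [0, 0.1, 11, 0, 0, 0, 0], [0, 0.1, 12, 0, 0, 0, 0], [0, 0.1, 12.4, 0, 0, 0, 0], [0, 0.1, 12.5, 0, 0, 0, 0], [0, 0.1, 12.5, 0, 0, 0, -1], [0, 0.1, 12.5, 0, 0, 0, -1], [0, 0.1, 12.5, 0, 0, 0, -1], [0, 0.1, 12.5, 0, 0, 0, -1], [0, 0.1, 12.5, 0, 0, 0, -1], [0, 0.1, 12.5, 0, 0, 0, -1]],
])

```text
time_s: 16.62
position: [0.4265, 0.1404, 0.0191]
tcp_rot: [[-0.069, 0.998, -0.006], [0.998, 0.069, 0.002], [0.002, -0.005, -1.0]]
force: [1.4, 0.1, 5.7]
opening: 0.181
grasp_force: 30.0
```

```bash
python3 - <<'E'
from h import *
s=bot.read_state();print(s["position"])
rel((.549,.309,.125),84.8)
E
```

```text
[0.42651319 0.14036714 0.01906197]
[ 16.    13.32 -10.64] [-0.3 -0.1  9.2]
```

Call:
apply_moves([
  [[0, 0, -3, 0, 0, 0, -1], [0, 0, -7, 0, 0, 0, -1], [0, 0, -10.6, 0, 0, 0, -1], [4, 3.3, -10.6, 0, 0, 3, -1], [8, 6.7, -10.6, 0, 0, 6, -1], [12, 10, -10.6, 0, 0, 9.2, -1], [15, 12.5, -10.6, 0, 0, 9.2, -1], [16, 13.3, -10.6, -0.3, -0.1, 9.2, -1], [16, 13.3, -10.6, -0.3, -0.1, 9.2, -1], [16, 13.3, -10.6, -0.3, -0.1, 9.2, -1], [16, 13.3, -10.6, -0.3, -0.1, 9.2, -1]],
])

```text
time_s: 18.0
position: [0.5473, 0.3077, 0.124]
tcp_rot: [[0.092, 0.996, -0.004], [0.996, -0.092, -0.001], [-0.001, -0.004, -1.0]]
force: [-0.9, -0.4, -1.2]
opening: 0.181
grasp_force: 30.0
```

```bash
python3 - <<'E'
from h import *
cv2.imwrite("pics/sc5.png",cv2.resize(bot.capture("scene")[145:305,215:415],None,fx=3.5,fy=3.5,interpolation=cv2.INTER_CUBIC))
rel((.549,.309,.0225),84.8)
E
```

```text
[ 0.14  0.16 10.16] [-0.2  0.1 -0.1]
```

View pics/sc5.png

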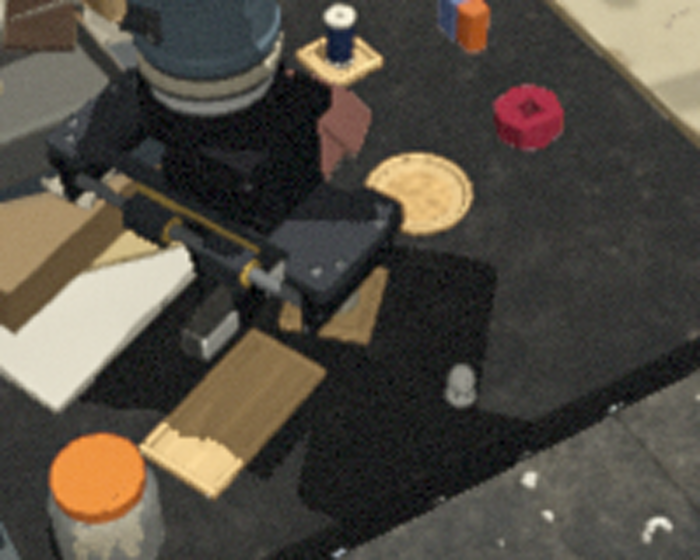

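The clamp hangs level in the jaws at crop (212,325), above the long tray. The bystanders are clear, so I lower it.

Call:
apply_moves([
  [[0.1, 0, 3, 0, 0, 0, -1], [0.1, 0, 6, 0, 0, 0, -1], [0.1, 0, 8, 0, 0, 0, -1], [0.1, 0, 9.2, 0, 0, 0, -1], [0.1, 0, 9.8, 0, 0, 0, -1], [0.1, 0, 10, 0, 0, 0, -1], [0.1, 0, 10, 0, 0, 0, -1], [0.1, 0, 10, 0, 0, 0, -1]],
])

```text
time_s: 19.05
position: [0.5485, 0.3101, 0.0248]
tcp_rot: [[0.091, 0.996, -0.001], [0.996, -0.091, 0.0], [-0.0, -0.001, -1.0]]
force: [0.6, 0.1, 0.3]
opening: 0.182
grasp_force: 30.0
```

Call:
apply_moves([
  [[0, 0, 0.1, 0, 0, 0, -1], [0, 0, 0.2, 0, 0, 0, -1], [0, 0, 0.25, 0, 0, 0, -1], [0, 0, 0.25, 0, 0, 0, -1], [0, 0, 0.25, 0, 0, 0, -0.2], [0, 0, 0.25, 0, 0, 0, -0.2], [0, 0, 0.25, 0, 0, 0, -0.2], [0, 0, -2, 0, 0, 0, -0.2], [0, 0, -6, 0, 0, 0, -0.2], [0, 0, -11, 0, 0, 0, -0.2], [0, 0, -11, 0, 0, 0, -0.2]],
])

```text
time_s: 20.42
position: [0.5514, 0.3112, 0.1385]
tcp_rot: [[0.091, 0.996, 0.007], [0.996, -0.091, 0.003], [0.004, 0.007, -1.0]]
force: [0.1, -0.9, -0.6]
opening: 0.401
grasp_force: 0.0
```

```bash
python3 - <<'E'
from h import *
rel((.432,.224,.13),20)
E
```

```text
[ -9.77 -11.09   0.74] [ 0.2 -0.4 64.8]
```

```bash
python3 - <<'E'
from h import *
rel((.432,.224,.13),84.8)
E
```

```text
[ -9.77 -11.09   0.74] [ 0.4 -0.2 -0. ]
```

Call:
apply_moves([
  [[-3, -3.4, 0, 0, 0, 0, -0.2], [-6.5, -7.4, 0, 0, 0, 0, -0.2], [-9, -10.2, 0.5, 0, 0, 0, -0.2], [-9.8, -11.1, 0.7, 0.2, -0.3, 0, -0.2], [-9.8, -11.1, 0.7, 0.2, -0.3, 0, -0.2], [-9.8, -11.1, 0.7, 0.2, -0.3, 0, -0.2], [-9.8, -11.1, 0.7, 0.2, -0.3, 0, -0.2]],
])

```text
time_s: 21.3
position: [0.4303, 0.2232, 0.1274]
tcp_rot: [[0.091, 0.996, -0.004], [0.996, -0.091, -0.005], [-0.005, -0.004, -1.0]]
force: [-1.1, 0.6, 0.1]
opening: 0.404
grasp_force: 0.0
```

```bash
python3 - <<'E'
from h import *
cv2.imwrite("pics/sc6.png",cv2.resize(bot.capture("scene")[145:305,215:415],None,fx=3.5,fy=3.5,interpolation=cv2.INTER_CUBIC))
rel((.432,.224,.02),84.8)
E
```

```text
[ 0.17  0.24 10.73] [-0.2  0.3 -0. ]
```

View pics/sc6.png

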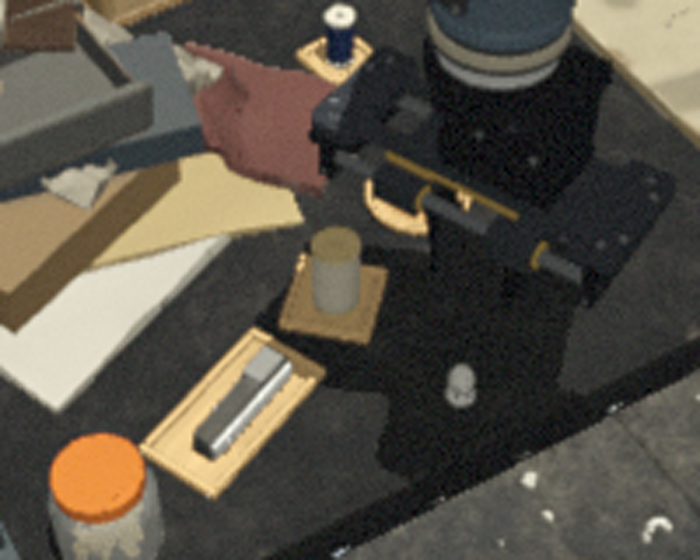

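The clamp lies lengthwise in the long tray (crop 245,405), and both spools still stand. The thimble is at crop (461,385), unmoved.

Call:
apply_moves([
  [[0.1, 0.1, 4, 0, 0, 0, -0.2], [0.1, 0.1, 7.5, 0, 0, 0, -0.2], [0.1, 0.1, 9.5, 0, 0, 0, -0.2], [0.1, 0.1, 10.4, 0, 0, 0, -0.2], [0.1, 0.1, 10.7, 0, 0, 0, -0.2], [0.1, 0.1, 10.8, 0, 0, 0, -0.2], [0.1, 0.1, 10.8, 0, 0, 0, -1], [0.1, 0.1, 10.8, 0, 0, 0, -1], [0.1, 0.1, 10.8, 0, 0, 0, -1], [0.1, 0.1, 10.8, 0, 0, 0, -1], [0.1, 0.1, 10.8, 0, 0, 0, -1]],
])

```text
time_s: 22.72
position: [0.4296, 0.2229, 0.0198]
tcp_rot: [[0.091, 0.996, -0.005], [0.996, -0.091, -0.005], [-0.005, -0.005, -1.0]]
force: [0.1, -0.3, 5.1]
opening: 0.177
grasp_force: 30.1
```

```bash
python3 - <<'E'
from h import *
rel((.539,.082,.12),84.8)
E
```

```text
[-13.09  12.14 -10.01] [-0.3  0.3 -0. ]
```

Call:
apply_moves([
  [[0, 0, -3, 0, 0, 0, -1], [0, 0, -7, 0, 0, 0, -1], [0, 0, -10, 0, 0, 0, -1], [-3.3, 3, -10, 0, 0, 0, -1], [-6.5, 6, -10, 0, 0, 0, -1], [-10, 9.3, -10, 0, 0, 0, -1], [-12.5, 11.6, -10, 0, 0, 0, -1], [-13.1, 12.1, -10, -0.3, 0.3, 0, -1], [-13.1, 12.1, -10, -0.3, 0.3, 0, -1], [-13.1, 12.1, -10, -0.3, 0.3, 0, -1], [-13.1, 12.1, -10, -0.3, 0.3, 0, -1]],
])

```text
time_s: 24.1
position: [0.5373, 0.083, 0.1194]
tcp_rot: [[0.09, 0.996, -0.001], [0.996, -0.09, -0.0], [-0.001, -0.001, -1.0]]
force: [0.5, 1.0, 0.1]
opening: 0.179
grasp_force: 29.8
```

```bash
python3 - <<'E'
from h import *
cv2.imwrite("pics/sc7.png",cv2.resize(bot.capture("scene")[145:305,215:415],None,fx=3.5,fy=3.5,interpolation=cv2.INTER_CUBIC))
rel((.539,.082,.0235),84.8)
E
```

```text
[-0.07  0.16  9.59] [-0.1  0.   0. ]
```

View pics/sc7.png

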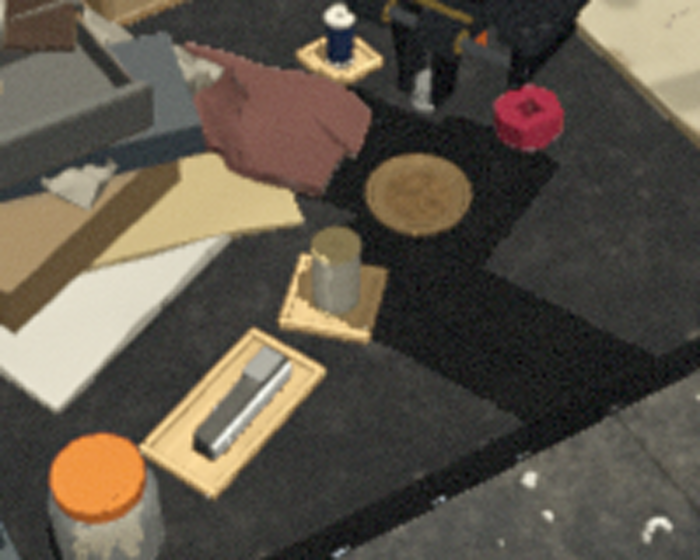

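The thimble is held upright at crop (424,90), above the dish at (419,193). I lower it.

Call:
apply_moves([
  [[0, 0.1, 4, 0, 0, 0, -1], [0, 0.1, 7, 0, 0, 0, -1], [0, 0.1, 8.5, 0, 0, 0, -1], [0, 0.1, 9.1, 0, 0, 0, -1], [0, 0.1, 9.4, 0, 0, 0, -1], [0, 0.1, 9.4, 0, 0, 0, -1], [0, 0.1, 9.4, 0, 0, 0, -1]],
])

```text
time_s: 25.02
position: [0.5398, 0.0817, 0.0262]
tcp_rot: [[0.091, 0.996, 0.001], [0.996, -0.091, -0.001], [-0.001, 0.001, -1.0]]
force: [0.4, 0.4, -1.4]
opening: 0.178
grasp_force: 29.8
```

Foot at about 6.4 mm; lower in small steps until it touches.

Call:
apply_moves([
  [[0, 0, 0.1, 0, 0, 0, -1], [0, 0, 0.2, 0, 0, 0, -1], [0, 0, 0.2, 0, 0, 0, -1], [0, 0, 0.2, 0, 0, 0, -1]],
])

```text
time_s: 25.52
position: [0.5392, 0.0817, 0.0234]
tcp_rot: [[0.091, 0.996, -0.0], [0.996, -0.091, -0.001], [-0.001, -0.0, -1.0]]
force: [0.4, 0.1, -0.9]
opening: 0.177
grasp_force: 29.8
```

Call:
apply_moves([
  [[0, 0, 0.1, 0, 0, 0, -1], [0, 0, 0.1, 0, 0, 0, -1]],
])

```text
time_s: 25.78
position: [0.5394, 0.0818, 0.0228]
tcp_rot: [[0.091, 0.996, -0.0], [0.996, -0.091, -0.001], [-0.001, -0.0, -1.0]]
force: [-0.2, 0.9, 3.2]
opening: 0.179
grasp_force: 30.0
```

Contact (3 N). I release and retreat.

Call:
apply_moves([
  [[0, 0, 0, 0, 0, 0, -0.2], [0, 0, 0, 0, 0, 0, -0.2], [0, 0, 0, 0, 0, 0, -0.2], [0, 0, 0, 0, 0, 0, -0.2], [0, 0, -2, 0, 0, 0, -0.2], [0, 0, -6, 0, 0, 0, -0.2], [0, 0, -11, 0, 0, 0, -0.2], [0, 0, -16, 0, 0, 0, -0.2], [-4, 0, -17, 0, 0, 0, -0.2], [-9, 0, -17, 0, 0, 0, -0.2], [-14, 0, -17, 0, 0, 0, -0.2], [-19, 0, -17, 0, 0, 0, -0.2], [-24, 0, -17, 0, 0, 0, -0.2], [-24, 0, -17, 0, 0, 0, -0.2], [-24, 0, -17, 0, 0, 0, -0.2]],
])

```text
time_s: 27.65
position: [0.5169, -0.1567, 0.1923]
tcp_rot: [[0.092, 0.996, -0.001], [0.996, -0.092, 0.001], [0.0, -0.001, -1.0]]
force: [-0.3, 0.7, -0.1]
opening: 0.4
grasp_force: 0.0
```

```bash
python3 - <<'E'
from h import *
a=bot.capture("scene")[95:305,215:415]; b=bot.capture("top")[135:265,200:450]
cv2.imwrite("pics/f.png",np.hstack([cv2.resize(a,(400,420),interpolation=cv2.INTER_CUBIC),cv2.resize(cv2.copyMakeBorder(b,40,40,0,0,cv2.BORDER_CONSTANT),(400,336)) if 0 else cv2.copyMakeBorder(cv2.resize(b,(400,208),interpolation=cv2.INTER_CUBIC),0,212,0,0,cv2.BORDER_CONSTANT)]))
E
```

```text
(no output)
```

View pics/f.png

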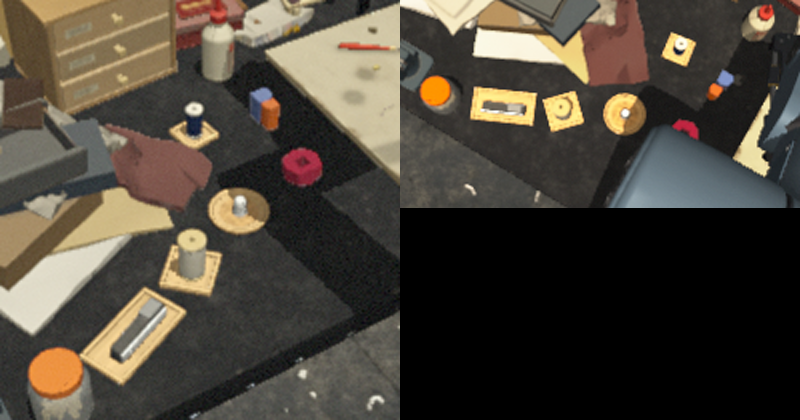

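All four are in place: thimble upright mid-dish (240,205), thick spool (192,255), thin spool (194,118) and clamp (140,330). The jar and bottle have not moved, so I hand in.

```bash
python3 -c "
from rig import bot
print(bot.hand_in())"
```

```text
the job is handed in; nothing more can be done
None
```

I handed the job in at about 28 s: both spools, the clamp and the thimble are in their holders, placed in the order asked, and the final pictures show the jar and bottle where they stood.

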